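# Offer the tasting paddle: slide its handle out over the edge of the display riser

## Task

The wooden tasting paddle lies too far back on the white display riser for visitors to take it. Push it along the riser with your fingertips, without lifting it, until its whole handle stands out straight over the riser's far edge (the visitors' side) and the blade's shoulder, where the handle begins, is flush with that edge. The two little jars ride along, standing on the blade, and the tea jar and the carton are left where they are.

Things in the scene. Friction and masses are not known exactly. Their poses are not given: they have to be found in the camera images.
- riser: White display riser, fixed on the purple table: a top board on two end panels, 300 mm deep (its x), 500 mm wide (its y), its flat top 60 mm above the table. Origin: centre of its underside, on the table. Its x axis points to the visitors' side, away from the robot, at right angles to the far edge; it can be turned up to 0.3 rad to either side.
- riser_edge (a point): Middle of the riser's far (visitors') top edge, 150 mm along the riser's x from its centre, 60 mm up. The edge runs along the riser's y.
- paddle: Loose brown wooden paddle, 0.1 to 0.17 kg, 8 mm thick, flat on the riser. Blade 120 mm long (x) by 110 wide (y), corners rounded 12 mm, straight back end (x = -60 mm, towards the robot) and shoulder (x = +60 mm); from there a 30 mm wide handle runs 70 mm on along +x. Origin: centre of the blade's underside, z up. x points to the far edge, at first up to 0.3 rad off the riser's x.
- paddle_shoulder (a point): Middle of the blade's shoulder, where the handle begins, on the top face: 60 mm along x from the paddle's origin, 8 mm up. At first it is about 50 to 115 mm short of the riser's far edge.
- jar_red: Little closed sample jar of red sauce with a brass-coloured lid, 36 mm across, 38 mm tall, standing loose on the blade, left (+y) of its middle by about 26 mm. Origin: centre of its underside, z up.
- jar_honey: Little closed sample jar of honey with a brass-coloured lid, 36 mm across, 38 mm tall, standing loose on the blade, right (-y) of its middle by about 26 mm. Origin: centre of its underside, z up.
- tea_jar: Bystander: tall jar of dried tea with an orange lid, 72 mm across, 100 mm tall, standing loose at one end of the riser, about 200 mm from its middle. Origin: centre of its underside.
- carton: Bystander: upright yellow and red carton, 60 x 60 mm, 90 mm tall, standing loose at the other end of the riser, about 200 mm from its middle. Origin: centre of its underside.

How it is judged:
At the end, for the whole second after the job is handed in: Paddle flat and at rest on the riser, shoulder within 10 mm of the far edge, handle square to it within 0.14 rad; both little jars upright within 45 mm of the blade's centre; tea jar and carton upright within 20 mm of where they were (x of paddle_shoulder in the frame of riser between 0.14 and 0.16 m and y of paddle_shoulder in the frame of riser between -0.16 and 0.16 m and angle between the x axis of paddle and the x axis of riser, either way round below 0.14 rad and z of paddle in the frame of riser between 0.056 and 0.064 m and angle between paddle's own z axis and vertical below 0.05 rad and linear speed of each of paddle, jar_red, jar_honey below 0.01 m/s and horizontal distance between each of jar_red, jar_honey and paddle below 0.045 m and angle between each of jar_red, jar_honey, tea_jar, carton's own z axis and vertical below 0.15 rad and z of jar_red in the frame of paddle between 0.004 and 0.012 m and z of jar_honey in the frame of paddle between 0.004 and 0.012 m and distance of each of tea_jar, carton from where it was at the start of the episode below 0.02 m); the robot touches nothing.
It fails at once if the paddle is lifted or tipped (z of paddle in the frame of riser above 0.067 m or angle between paddle's own z axis and vertical above 0.1 rad).
It fails at once if the paddle falls off the riser (z of paddle in the frame of riser below 0.05 m).
It fails at once if a little jar is knocked over, lifted, or slides from the middle of the blade ((horizontal distance between jar_red and paddle above 0.045 m or angle between jar_red's own z axis and vertical above 0.3 rad or z of jar_red in the frame of paddle above 0.014 m) or (horizontal distance between jar_honey and paddle above 0.045 m or angle between jar_honey's own z axis and vertical above 0.3 rad or z of jar_honey in the frame of paddle above 0.014 m)).
It fails at once if the tea jar or the carton is pushed away or tipped ((distance of tea_jar from where it was at the start of the episode above 0.02 m or angle between tea_jar's own z axis and vertical above 0.2 rad) or (distance of carton from where it was at the start of the episode above 0.02 m or angle between carton's own z axis and vertical above 0.2 rad)).
It also fails if it takes over 45 s, if anything falls off the work surface, if the arm or the gripper's body presses on something with over 40 N, if the wrist force passes 120 N, or if a joint passes its speed limit or range.

## Robot

A 6-joint arm with a two-finger parallel gripper is mounted at the origin on the work surface. World frame = base frame: x ahead of the robot, y to its left, z up, the work surface at z = 0. Lengths are in m, angles in rad, forces in N, time in s.
With the tool pointing down it reaches from about 0.425 to 0.95 m from the base axis. Payload 14.7 kg.
Tool frame: the origin (TCP) lies at the very end of the fingers, on their centre line; the grasp point (between the pads) lies manip.grip_point_offset behind it (manip.grip_point_offset is the distance from the TCP to the grasp point, in m); z points along the fingers, y is the line along which they close (so a half turn about z gives the same grasp; the last joint's range is limited). The gripper opens to 85 mm and grips with 20 to 120 N. Pads are 22 mm wide; open, the fingers measure 114 mm over their backs; the gripper's body (76 mm by 85 mm) begins 54 mm behind the grasp point. The pads swing forward as they close: fully open they stand 13 mm farther back than shut.
Start: joints at [-1.297, 0.48, 1.596, -0, 1.065, -0.047], TCP at [0.205, -0.617, 0.231] pointing down, gripper open.
Joint ranges: [-2.75, 2.75], [-0.82, 2.05], [0.23, 2.67], [-1.56, 4.7], [0.09, 2.69], [-2.92, 2.92]. Speed limits (rad/s): [1.89, 1.89, 2.39, 3.01, 3.01, 3.01].

## Interface

Orientations are given as [roll, pitch, yaw] about the fixed x, y, z axes, in that order (R = Rz(yaw) Ry(pitch) Rx(roll)).
In Python, from workcell import manip gives the robot as it stands. The module is installed in compiled form; this text tells all that it offers.
- The arm moves only by the shell command python3 -m jog 'ROWS' [OPENING] [FORCE]. ROWS is JSON, one flat list of numbers, 6 for each row, row after row: the shift along the tool's x, y, z in m, then the turn, a rotation vector about the tool's x, y, z in degrees. In form: [tx, ty, tz, ax, ay, az, tx, ty, tz, ax, ay, az, ...]. A call has 1 to 5 rows; each row is the pose to reach, as a shift and turn from the pose commanded when the call began, along the tool's axes at that moment; what a row does not reach only later rows make up. A row lasts 1/10 s, in which the tool goes at most 50 mm and 8.59 degrees, less where a joint would pass 70% of its speed; a pose out of reach is approached as far as the arm can. A call with a gripper value outside its range is refused whole. OPENING is the closure, from -1 (fully open) to 1 (shut), so that 0 is half open, set as the call begins (- or left out, the last holds). The fingers move at their own pace and stop on an object; FORCE is the grip in N (left out, the last holds). Time passes only in rows, so rows that repeat a pose let the fingers close. It gives the time, the measured TCP pose, the force, the opening and the grip force at its end, in the units of the state.
- manip.observe(): the state, without advancing time (a new reading comes with each control period).
- manip.snapshot(name): name is "scene" or "top" or "wrist"; returns a dict with "img" (420x560x3 uint8, red, green, blue), "mtx" (3x3 intrinsics, pixels), "R" (3x3) and "t" (3): a world point X has camera coordinates R X + t. Camera axes: x right, y down, z forward; pixel columns grow to the right and rows downward; lengths in m; the calibration is good to about 2 mm. A picture is of the moment at which its call begins. There is no depth.
- manip.close_job(): hands the job in; it is judged then, once.
The state is a dict: "time": time; "joint_pos": joint angles; "qvel": joint speeds; "joint_efforts": joint torques, N m; "eef_pos": TCP position; "orientation": TCP orientation; "force": force on the tool from outside, world axes, zero at the start; "wrist_torque": the same for the moment, N m; "gripper_width": finger opening in m; "grip_force": force on a finger pad.
Only numpy, scipy, OpenCV 4.12 (cv2) and the standard library are available. Lean on these libraries where they do the work, as an engineer would, in place of code of your own. Each camera call takes 0.05 s, during which the arm holds its last target. There are 200 camera calls.

## Working session

There is one attempt and no reset: what is moved stays moved. The work goes in short steps, Python scripts to look and compute and a shell command to move; the robot and the scene stay as the last step left them, time stands still between calls to the robot, and variables do not carry over. Pictures are saved under pics/ and viewed, at most 10 in all, crops included, and the job is handed in when it is done.

```bash
mkdir -p pics; python3 - <<'E'
from workcell import manip
import cv2,numpy as np
print(manip.observe(), manip.grip_point_offset)
for n in("top","scene"):
    s=manip.snapshot(n); cv2.imwrite(f"pics/{n}0.png",s["img"][:,:,::-1]); print(n,s["mtx"],s["R"],s["t"])
    np.savez(f"{n}0.npz",**s)
E
```

```text
{'time': 0.0, 'joint_pos': array([-1.29662018e+00,  4.80825884e-01,  1.59687088e+00, -2.29103148e-05,
        1.06510260e+00, -4.65913119e-02]), 'qvel': array([ 0.00016236, -0.00036984, -0.00046742, -0.00131469, -0.00031563,
       -0.0017668 ]), 'joint_efforts': array([ 6.49015728e-04, -9.50642252e+01, -4.30178940e+01, -1.46075181e-04,
        1.23611034e-02,  8.81266601e-06]), 'eef_pos': array([ 0.20484803, -0.61644203,  0.23067737]), 'orientation': array([-3.14038632e+00, -3.61940648e-05,  3.20778549e-01]), 'force': array([-0.20379392, -0.1640905 ,  0.20410243]), 'wrist_torque': array([ 0.05613078, -0.00413426,  0.01062873]), 'grip_force': 0.0, 'gripper_width': 0.08544176740830953} 0.0187
top [[399.39931974   0.         276.97414246]
 [  0.         399.39931974 208.13951   ]
 [  0.           0.           1.        ]] [[-0.01570942 -0.99985563  0.00647628]
 [-0.96975979  0.0136582  -0.24367891]
 [ 0.24355528 -0.01010849 -0.96983434]] [0.03733058 0.6040233  0.6567213 ]
scene [[387.88653298   0.         281.6992009 ]
 [  0.         387.88653298 209.68904076]
 [  0.           0.           1.        ]] [[-0.12260946  0.99234214 -0.0149667 ]
 [ 0.70251711  0.07612803 -0.70758338]
 [-0.70102542 -0.09727078 -0.70647135]] [ 0.05417354 -0.37487979  1.32579827]
```

View pics/top0.png

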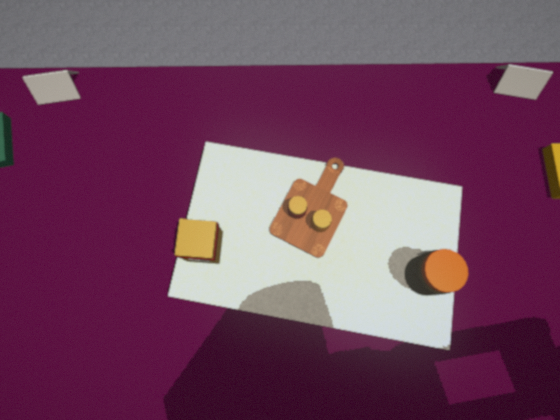

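View pics/scene0.png

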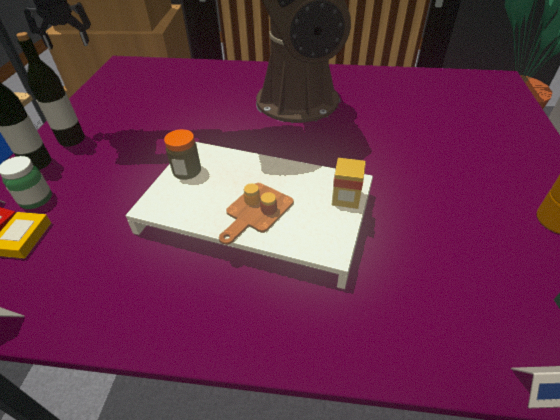

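The top view shows the riser's corners at about (205,143), (462,186), (449,348) and (169,297). The blade is centred at (309,217), its handle tip is at (335,163), and the lids are at (298,205) and (322,219). The tea jar is at (445,271) and the carton at (197,240). Next I'll measure these on their planes.

```bash
cat >h.py <<'E'
import cv2,numpy as np
from workcell import manip
X0,Y0=0.35,-0.45   # rectified image: col=(y-Y0)*1000,row=(x-X0)*1000
def rect(s,z):
    P=s["mtx"]@np.c_[s["R"][:,0],s["R"][:,1],s["R"][:,2]*z+s["t"]]
    A=np.array([[0,.001,X0],[.001,0,Y0],[0,0,1]])
    return cv2.warpPerspective(s["img"],P@A,(900,700),flags=cv2.WARP_INVERSE_MAP|cv2.INTER_LINEAR)
def big(m,k=0):
    m=m.astype(np.uint8)
    if k: m=cv2.morphologyEx(m,cv2.MORPH_OPEN,cv2.getStructuringElement(cv2.MORPH_ELLIPSE,(k,k)))
    c=max(cv2.findContours(m,cv2.RETR_EXTERNAL,cv2.CHAIN_APPROX_NONE)[0],key=cv2.contourArea)
    return c
w=lambda p:np.array(p)[...,::-1]*.001+[X0,Y0]
def riser(s):
    im=rect(s,.06).astype(int); c=big((im[...,1]>90)&(im[...,1]>im[...,0]*.75),9)
    r=cv2.minAreaRect(cv2.convexHull(c)); return r,w(cv2.boxPoints(r))
def paddle(s,show=None):
    im=rect(s,.068); h=cv2.cvtColor(im,cv2.COLOR_RGB2HSV)
    m=(h[...,0]<22)&(h[...,1]>110)&(h[...,2]>50)
    m[:, :150]=0; m[:, 650:]=0
    full=big(m,5); f=cv2.drawContours(np.zeros(m.shape,np.uint8),[full],-1,1,-1)
    b=big(f,45); r=cv2.minAreaRect(b)
    bm=cv2.drawContours(np.zeros(m.shape,np.uint8),[b],-1,1,-1)
    hd=big((f==1)&(cv2.dilate(bm,np.ones((9,9)))==0)); 
    if show: cv2.drawContours(im,[full,b],-1,(0,255,0),1); cv2.imwrite(show,im[:,:,::-1])
    return r,w(r[0]),w(cv2.boxPoints(r)),w(cv2.minAreaRect(hd)[0]),full
E
python3 - <<'E'
from h import *
s=dict(np.load("top0.npz"))
r,b=riser(s); print("riser",r,w(r[0]),b)
r,c,b,hd,_=paddle(s,"pics/pad0.png"); print("paddle",r,c,b,hd,np.arctan2(*(hd-c)[::-1]))
E
```

```text
riser ((406.0014343261719, 200.14735412597656), (512.9241333007812, 302.6468505859375), 11.431407928466797) [ 0.55014735 -0.04399857] [[ 0.64763955 -0.32536459]
 [ 0.35099636 -0.26538162]
 [ 0.45265519  0.23736744]
 [ 0.74929837  0.17738454]]
paddle ((419.488525390625, 241.87841796875), (106.6724624633789, 123.40142059326172), 28.300758361816406) [ 0.59187842 -0.03051147] [[ 0.62091742 -0.10672475]
 [ 0.51226605 -0.04822017]
 [ 0.56283945  0.04570185]
 [ 0.67149079 -0.01280273]] [ 0.67559845 -0.07561227] -0.4941337901547466
```

View pics/pad0.png

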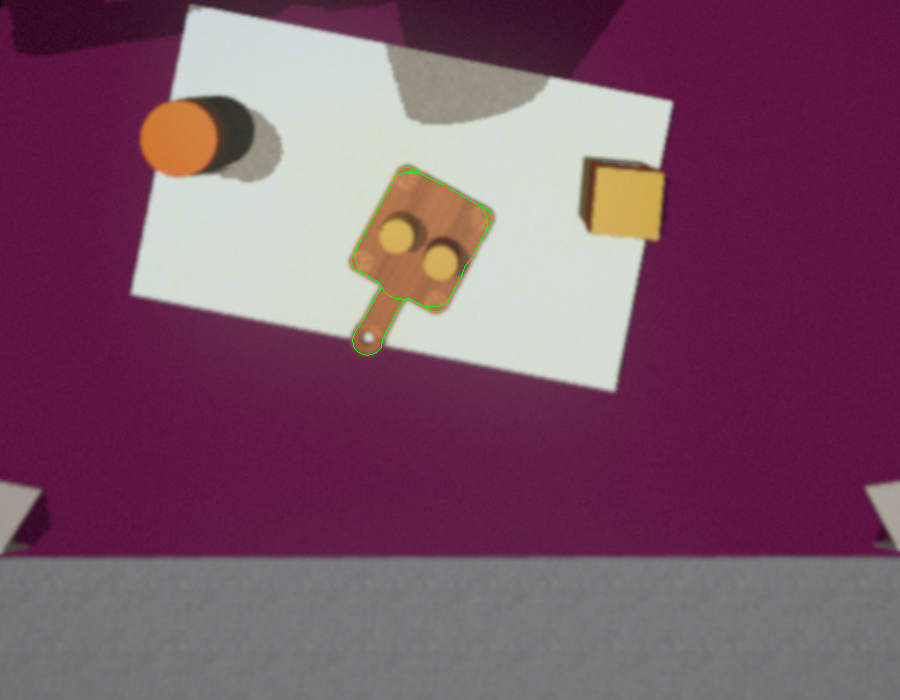

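The far edge lies at n·p = 0.695 with the riser's yaw at -0.197. The paddle's centre is near (0.590,-0.029), its yaw is -0.494, and its shoulder is about 53 mm short. I'll push with both half-open fingertips on the straight back end, following an arc.

```bash
cat >go.py <<'E'
import sys,numpy as np
from scipy.spatial.transform import Rotation as R
from workcell import manip
x,y,z,yaw=map(float,sys.argv[1:5])
o=manip.observe(); r=R.from_euler("xyz",o["orientation"]); t=R.from_euler("xyz",[np.pi,0,yaw])
print("t",round(o["time"],2),"shift",r.inv().apply(np.array([x,y,z])-o["eef_pos"]).round(4),"turn",np.degrees((r.inv()*t).as_rotvec()).round(1),"F",o["force"].round(1),"w",o["gripper_width"])
E
python3 -m jog '[0.17,-0.175,0,0,0,24,0.17,-0.175,0,0,0,24,0.17,-0.175,0,0,0,24,0.17,-0.175,0,0,0,24,0.17,-0.175,0,0,0,24]' 0
python3 go.py .510 .015 .18 -.494
```

```text
time: 0.6
eef_pos: [0.3115, -0.3948, 0.2311]
orientation: [-3.141, 0.0, -0.098]
force: [1.0, 0.4, 0.5]
gripper_width: 0.0425
grip_force: 0.0
t 0.6 shift [ 0.1573 -0.4273  0.0513] turn [-0.   0.  22.7] F [1.  0.4 0.5] w 0.04251808877550458
```

```bash
python3 -m jog '[0.085,-0.22,0,0,0,22.7,0.085,-0.22,0,0,0,22.7,0.085,-0.22,0,0,0,22.7,0.085,-0.22,0,0,0,22.7,0.085,-0.22,0,0,0,22.7]' 0
python3 go.py .510 .015 .18 -.494
```

```text
time: 1.1
eef_pos: [0.4153, -0.1896, 0.2313]
orientation: [-3.142, -0.0, -0.496]
force: [0.3, -0.2, 0.3]
gripper_width: 0.0427
grip_force: 0.0
t 1.1 shift [-0.014  -0.225   0.0513] turn [-0.  -0.  -0.1] F [ 0.3 -0.2  0.3] w 0.0426910724543961
```

```bash
python3 -m jog '[-0.014,-0.225,0,0,0,0,-0.014,-0.225,0,0,0,0,-0.014,-0.225,0,0,0,0,-0.014,-0.225,0,0,0,0,-0.014,-0.225,0.02,0,0,0]' 0
python3 -m jog '[0,0,0.05,0,0,0,0,0,0.07,0,0,0,0,0,0.1,0,0,0,0,0,0.1,0,0,0]' 0
python3 go.py .510 .015 .068 -.494
python3 - <<'E'
from h import *
for n in("wrist","scene"):
    s=manip.snapshot(n); cv2.imwrite(f"pics/{n}1.png",s["img"][:,:,::-1])
E
```

```text
time: 1.6
eef_pos: [0.5119, 0.0167, 0.2128]
orientation: [-3.139, -0.004, -0.492]
force: [0.6, 0.1, -1.0]
gripper_width: 0.0427
grip_force: 0.0
time: 2.0
eef_pos: [0.5069, 0.0136, 0.1083]
orientation: [3.139, 0.005, -0.494]
force: [0.6, 0.2, -0.1]
gripper_width: 0.0431
grip_force: 0.0
t 2.0 shift [ 0.0023 -0.0028  0.0403] turn [0.1 0.3 0. ] F [ 0.6  0.2 -0.1] w 0.043075311589777295
```

View pics/wrist1.png

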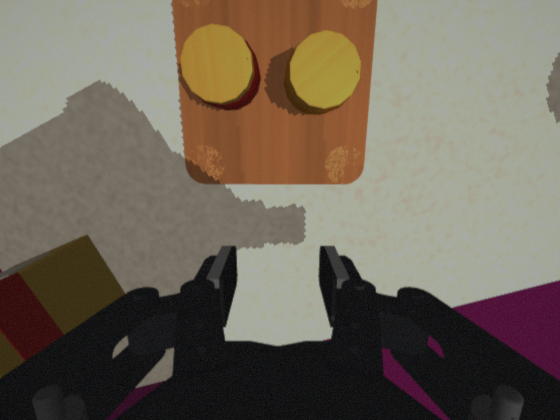

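View pics/scene1.png

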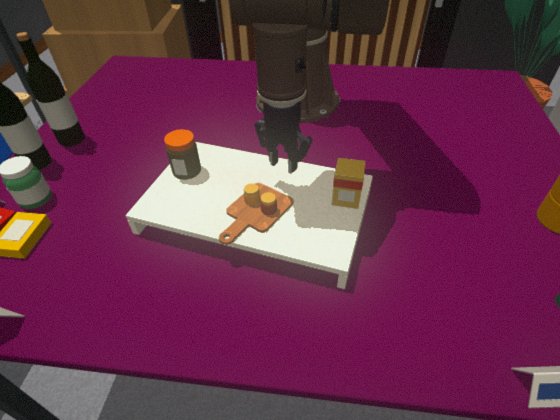

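The fingers straddle column 278 and the blade's back edge at row 184 is centred at about 277, square to the tool. I'll descend to find the surface.

```bash
python3 -m jog '[0,0,0.015,0,0,0,0,0,0.03,0,0,0,0,0,0.04,0,0,0,0,0,0.04,0,0,0,0,0,0.04,0,0,0]'
python3 -m jog '[0,0,0.002,0,0,0,0,0,0.004,0,0,0,0,0,0.004,0,0,0]'
python3 -m jog '[0,0,0.0015,0,0,0,0,0,0.003,0,0,0,0,0,0.003,0,0,0]'
```

```text
time: 2.6
eef_pos: [0.5098, 0.0134, 0.0721]
orientation: [-3.141, -0.001, -0.494]
force: [0.6, 0.4, 0.3]
gripper_width: 0.0427
grip_force: 0.0
time: 2.9
eef_pos: [0.5094, 0.0134, 0.0674]
orientation: [-3.141, -0.0, -0.494]
force: [0.7, -0.1, -0.5]
gripper_width: 0.0427
grip_force: 0.0
time: 3.2
eef_pos: [0.5092, 0.0134, 0.0641]
orientation: [3.141, 0.0, -0.494]
force: [0.1, 0.6, -1.0]
gripper_width: 0.0429
grip_force: 0.0
```

```bash
for i in 1; do python3 -m jog '[0,0,0.001,0,0,0,0,0,0.002,0,0,0,0,0,0.002,0,0,0]'; done
python3 -m jog '[0,0,0.001,0,0,0,0,0,0.002,0,0,0,0,0,0.002,0,0,0]'|grep -E 'eef|force'
python3 -m jog '[0,0,0.001,0,0,0,0,0,0.002,0,0,0,0,0,0.002,0,0,0]'|grep -E 'eef|force'
```

```text
time: 3.5
eef_pos: [0.5092, 0.0134, 0.0622]
orientation: [3.141, 0.0, -0.494]
force: [0.1, 0.8, 0.7]
gripper_width: 0.0428
grip_force: 0.0
eef_pos: [0.5092, 0.0134, 0.0602]
force: [-0.0, 0.1, 0.5]
grip_force: 0.0
eef_pos: [0.5093, 0.0134, 0.0582]
force: [-0.8, -0.7, -0.9]
grip_force: 0.0
```

```bash

python3 -m jog '[0,0,0.001,0,0,0,0,0,0.001,0,0,0]'|grep -E 'eef|force:'
python3 -m jog '[0,0,0.001,0,0,0,0,0,0.001,0,0,0]'|grep -E 'eef|force:'
python3 -m jog '[0,0,0.001,0,0,0,0,0,0.001,0,0,0]'|grep -E 'eef|force:'
```

```text
eef_pos: [0.5094, 0.0134, 0.0581]
force: [-5.4, 0.7, 21.0]
grip_force: 10.5
eef_pos: [0.5094, 0.0135, 0.058]
force: [-10.4, 0.1, 44.2]
grip_force: 22.1
eef_pos: [0.5095, 0.0134, 0.0579]
force: [-16.1, 0.6, 67.8]
grip_force: 33.8
```

Contact is at TCP z ≈ 0.058. I'll raise the tips to 3 mm above the board and advance to just short of the blade.

```bash

python3 -m jog '[0,0,-0.003,0,0,0,0,0,-0.006,0,0,0,0,0,-0.006,0,0,0]'|grep -E 'eef|force:'
python3 -m jog '[0.004,0,0,0,0,0,0.008,0,0,0,0,0,0.012,0,0,0,0,0,0.016,0,0,0,0,0,0.016,0,0,0,0,0]'|grep -E 'eef|force:|orie|time'
python3 - <<'E'
from h import *
s=manip.snapshot("wrist"); cv2.imwrite("pics/wrist2.png",s["img"][:,:,::-1])
E
```

```text
eef_pos: [0.5095, 0.0134, 0.0616]
force: [0.0, -0.1, -0.3]
grip_force: 0.0
time: 5.5
eef_pos: [0.524, 0.0055, 0.0612]
orientation: [-3.141, -0.0, -0.495]
force: [0.4, -0.0, -0.1]
grip_force: 0.0
```

View pics/wrist2.png

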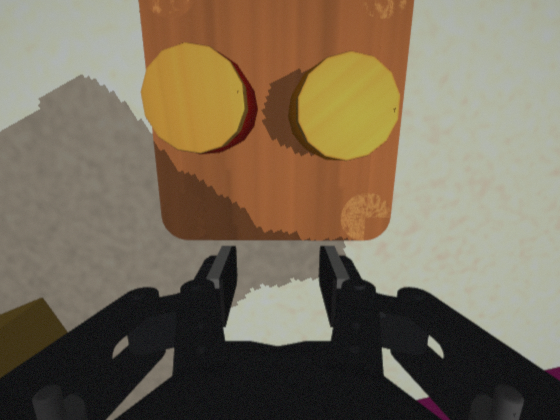

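The tips at row 246 are about 3 mm behind the blade edge at row 240, centred. Now I'll make contact and push along the arc.

```bash

python3 -m jog '[0.0015,0,0,0,0,0,0.003,0,0,0,0,0]'|grep -E 'eef|force:'
python3 -m jog '[0.0033,0.0014,0,0,0,-1.15,0.0067,0.0027,0,0,0,-2.3,0.01,0.004,0,0,0,-3.45,0.0134,0.0051,0,0,0,-4.6,0.0168,0.0063,0,0,0,-5.73]'|grep -E 'eef|force:'
python3 -m jog '[0.0033,0.0014,0,0,0,-1.15,0.0067,0.0027,0,0,0,-2.3,0.01,0.004,0,0,0,-3.45,0.0134,0.0051,0,0,0,-4.6,0.0168,0.0063,0,0,0,-5.73]'|grep -E 'eef|force:|orie|time'
python3 - <<'E'
from h import *
s=manip.snapshot("top"); im=rect(s,.068); cv2.imwrite("pics/mid.png",im[:500,100:800,::-1]); np.savez("mid.npz",**s)
E
```

```text
eef_pos: [0.526, 0.0044, 0.0613]
force: [0.8, 0.2, 0.7]
grip_force: 0.0
eef_pos: [0.538, -0.0094, 0.0613]
force: [-1.7, 0.9, -0.2]
grip_force: 0.6
time: 6.75
eef_pos: [0.5512, -0.0216, 0.0613]
orientation: [-3.142, 0.0, -0.293]
force: [-1.2, 0.5, 0.1]
grip_force: 0.6
```

View pics/mid.png

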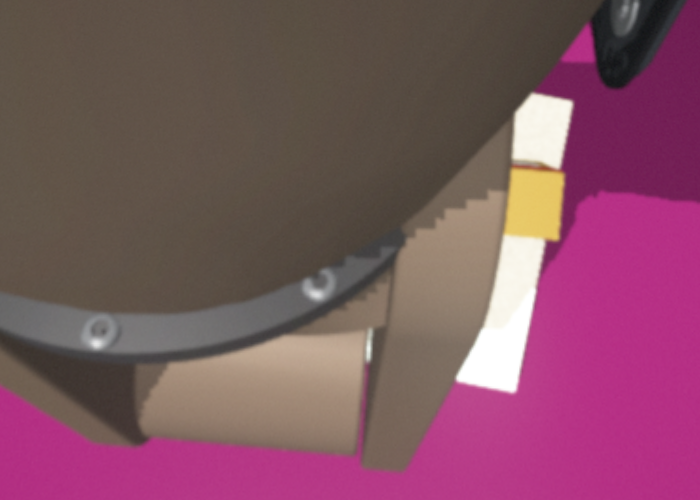

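The arm hides the paddle in the top view. I'll finish the arc, which should leave it about 3 mm short, then check from the scene camera.

```bash

python3 -m jog '[0.0033,0.0014,0,0,0,-1.15,0.0067,0.0027,0,0,0,-2.3,0.01,0.004,0,0,0,-3.45,0.0134,0.0051,0,0,0,-4.6,0.0165,0.006,0,0,0,-5.5]'|grep -E 'eef|force:|orie|time'
python3 - <<'E'
from h import *
s=manip.snapshot("scene"); cv2.imwrite("pics/scene3.png",cv2.resize(s["img"][110:310,110:390,::-1],None,fx=2.8,fy=2.8)); np.savez("scene3.npz",**s)
E
```

```text
time: 7.3
eef_pos: [0.5653, -0.0321, 0.0613]
orientation: [-3.142, -0.0, -0.197]
force: [-1.6, -0.4, 0.1]
grip_force: 0.9
```

View pics/scene3.png

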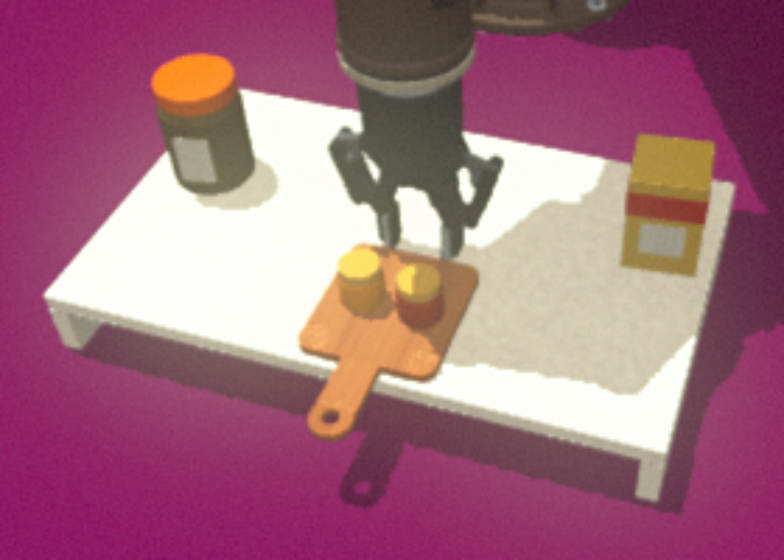

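The handle is over the edge and square to it, and the jars are standing. The shoulder looks about 3 mm short, as predicted. I'll nudge it 3 mm, back off, lift, and check from the top.

```bash

python3 -m jog '[0.0015,0,0,0,0,0,0.003,0,0,0,0,0,0.003,0,0,0,0,0]'|grep -E 'eef|force:|orie|time'
python3 -m jog '[-0.01,0,0,0,0,0,-0.03,0,0,0,0,0,-0.04,0,-0.04,0,0,0,-0.04,0,-0.08,0,0,0,-0.04,0,-0.12,0,0,0]'|grep -E 'eef|force:|orie|time'
python3 -m jog '[-0.04,0.05,-0.03,0,0,0,-0.04,0.1,-0.03,0,0,0,-0.04,0.15,-0.03,0,0,0,-0.04,0.2,-0.03,0,0,0,-0.04,0.25,-0.03,0,0,0]'|grep -E 'eef|time'
python3 -m jog '[0,0.05,0,0,0,0,0,0.1,0,0,0,0,0,0.15,0,0,0,0,0,0.2,0,0,0,0,0,0.2,0,0,0,0]'|grep -E 'eef|time'
python3 - <<'E'
from h import *
s=manip.snapshot("top"); r,b=riser(s); print("riser",r,b)
r,c,b,hd,_=paddle(s,"pics/pad4.png"); print("paddle",r,c,b,hd,np.arctan2(*(hd-c)[::-1]))
E
```

```text
time: 7.65
eef_pos: [0.5681, -0.0325, 0.0613]
orientation: [-3.142, -0.0, -0.198]
force: [-0.9, 0.1, 0.5]
grip_force: 0.2
time: 8.15
eef_pos: [0.5274, -0.0243, 0.1825]
orientation: [3.142, 0.001, -0.198]
force: [1.4, 0.5, 0.1]
grip_force: 0.0
time: 8.65
eef_pos: [0.4422, -0.2476, 0.2116]
time: 9.15
eef_pos: [0.4025, -0.4474, 0.2111]
riser ((405.9912109375, 200.42788696289062), (512.8090209960938, 302.3107604980469), 11.481990814208984) [[ 0.64751837 -0.32537093]
 [ 0.35125767 -0.26519295]
 [ 0.45333741  0.23735343]
 [ 0.74959812  0.17717545]]
paddle ((403.48553466796875, 292.5711364746094), (106.57064819335938, 128.1279296875), 11.513830184936523) [ 0.64257114 -0.04651447] [[ 0.69470993 -0.11151494]
 [ 0.56916038 -0.08594005]
 [ 0.59043235  0.01848604]
 [ 0.71598191 -0.00708885]] [ 0.73542307 -0.06538464] -0.2004981577957053
```

View pics/pad4.png

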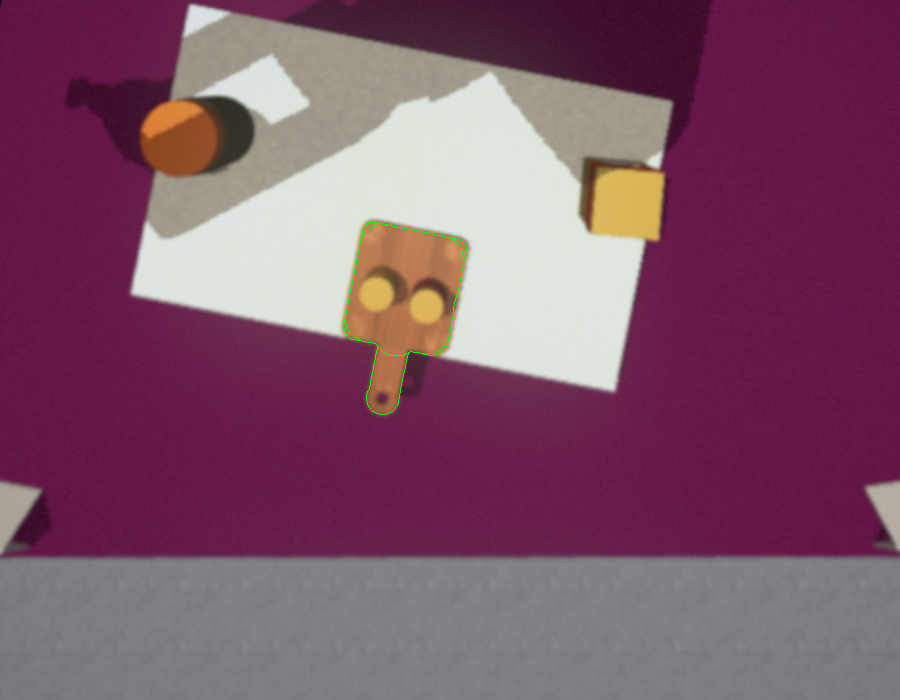

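The paddle is square to the edge (yaw -0.200 against the riser's -0.2), with its shoulder 2–3 mm short of the edge, well within 10 mm. The jars are mid-blade and the tea jar and carton haven't moved, so I'm handing it in.

```bash
python3 -c "
from workcell import manip
print(manip.close_job())"
```

```text
the job is handed in; nothing more can be done
None
```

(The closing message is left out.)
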